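# Charge the spice hopper and hold its lid to the hinge

## Task

Tip the six nutmegs from the steel scoop into the hopper and stand the scoop back upright on the table. Then lift the hopper's lid out of its rack and, keeping it upright, bring its brass knuckle down between the two brass knuckles on the hopper so that the holes line up for the hinge pin, without forcing it. Finish while still holding the lid still there, for a colleague to slide the pin in; leave the jar, the tape roll and the pin where they are.

Things in the scene. Friction and masses are not known exactly. Their poses are not given: they have to be found in the camera images.
- scoop_bar (a point): centre of the black grip bar over the loose steel scoop (0.2 kg): bar 14 x 14 mm, 62 mm long along y, 105 mm above the scoop's underside (z up), 60 mm above its walls; pinch along x from above. Tray inside 66 x 56 mm, 45 mm deep; at the -x end the floor rises as a 30 degree spout. Tipped 55 to 60 degrees with the -x end down, it empties over the lip.
- scoop_lip (a point): middle of the scoop's pouring lip, the upper edge of the spout: 85 mm from the bar centre along the scoop's -x and 73 mm below it (z)
- nutmeg0_center (a point): one of six whole nutmegs, dark brown, rounded, 19 mm thick and 23 mm long, 12 g; this point is its centre. It starts in the scoop and rolls freely.
- nutmeg1_center (a point): one of six whole nutmegs, dark brown, rounded, 19 mm thick and 23 mm long, 12 g; this point is its centre. It starts in the scoop and rolls freely.
- nutmeg2_center (a point): one of six whole nutmegs, dark brown, rounded, 19 mm thick and 23 mm long, 12 g; this point is its centre. It starts in the scoop and rolls freely.
- nutmeg3_center (a point): one of six whole nutmegs, dark brown, rounded, 19 mm thick and 23 mm long, 12 g; this point is its centre. It starts in the scoop and rolls freely.
- nutmeg4_center (a point): one of six whole nutmegs, dark brown, rounded, 19 mm thick and 23 mm long, 12 g; this point is its centre. It starts in the scoop and rolls freely.
- nutmeg5_center (a point): one of six whole nutmegs, dark brown, rounded, 19 mm thick and 23 mm long, 12 g; this point is its centre. It starts in the scoop and rolls freely.
- hopper: square open steel hopper, fixed to the table, 126 x 126 mm outside, 118 mm inside, rim 80 mm above the table; origin at the centre of its underside, z up, x towards the wall that carries the hinge. Two fixed brass knuckles stand outside that wall.
- hopper_hinge (a point): middle of the hopper's hinge axis, between its two fixed brass knuckles: 79 mm from the hopper's centre along its x, 92 mm above the table. Holes (10 mm) along y. Knuckles 18 mm across, 30 mm long, with a 44 mm gap between them, open above and below: nothing in the gap supports the lid, the holder sets its height.
- lid_knuckle (a point): centre of the lid's single brass knuckle, on its hole axis (y): 18 mm across, 10 mm hole, 36 mm long, so 4 mm of play at each end in the hopper's gap. z points up to the lid's grip. The lid is the same both ways round. Lined up, this point coincides with hopper_hinge.
- lid_grip (a point): centre of the lid's red grip bar, 105 mm above its knuckle axis (z): 12 mm thick (x), 64 mm long (y), 20 mm high. Below it the lid is an upright steel plate 6 mm thick, 124 mm wide, from 15 to 95 mm above the knuckle axis; 0.28 kg, loose, standing knuckle down in the rack; pinch the bar across its thickness from above.
- rack: fixed black lid rack, 75 x 150 mm, 76 mm high; origin under its centre, z up. Two slots 8 mm wide along its y hold the lid's plate, 40 mm deep: lift the lid straight up by at least 60 mm to clear it. The lid stands in the middle, its knuckle axis 21 mm above the table.
- jar: amber spice jar with black cap, 64 mm across, 110 mm high, loose; origin under its centre; bystander
- tape: grey tape roll lying flat, 90 mm across, 40 mm high, loose; origin under its centre; bystander
- pin: hinge pin lying on the table, about 120 mm long along x, 30 mm yellow head, 14 mm high, loose; origin under its middle; to be left for the colleague
Mind the look-alikes: they are no part of the job. Leave any green look-alike of the part that bears scoop_bar alone.

How it is judged:
By the outcome, as a careful person would: the job done as asked, in the order asked, and still so for the second after the job is handed in, while the arm keeps its last pose, push and grip.
It also fails if it takes over 72 s, if anything falls off the work surface, if the arm or the gripper's body presses on something with over 40 N, if the wrist force passes 120 N, or if a joint passes its speed limit or range.

## Robot

A 6-joint arm with a two-finger parallel gripper is mounted at the origin on the work surface. World frame = base frame: x ahead of the robot, y to its left, z up, the work surface at z = 0. Lengths are in m, angles in degrees, forces in N, time in s.
With the tool pointing down it reaches from about 0.275 to 0.85 m from the base axis. Payload 19 kg.
Tool frame: the origin (TCP) lies at the centre of the arm's flange, where the gripper is bolted on; the fingertips stand 173 mm ahead of it and the grasp point (between the pads) lies 155 mm ahead of it; z points along the fingers, y is the line along which they close (so a half turn about z gives the same grasp; the last joint's range is limited). The gripper opens to 85 mm and grips with 20 to 120 N. Pads are 22 mm wide; open, the fingers measure 114 mm over their backs; the gripper's body (76 mm by 85 mm) begins 54 mm behind the grasp point. The pads swing forward as they close: fully open they stand 13 mm farther back than shut.
Start: joints at [67.036, 8.623, 82.357, -0, 89.026, -7.678], TCP at [0.152, 0.555, 0.405] pointing down, gripper open.
Joint ranges: [-160.23, 160.23], [-39.13, 120.54], [6.94, 153.29], [-79.49, 259.48], [9.18, 160.14], [-161.06, 161.06]. Speed limits (degrees/s): [108.29, 108.29, 127.2, 172.46, 172.46, 172.46].

## Interface

Orientations are given as [roll, pitch, yaw] about the fixed x, y, z axes, in that order (R = Rz(yaw) Ry(pitch) Rx(roll)).
In Python, from bench import ctrl gives the robot as it stands.
- The arm moves only by the shell command python3 -m jog 'ROWS' [FORCE]. ROWS is JSON, a list of rows, each a list of 3 entries, a list of its own where there are three numbers: the shift along the tool's x, y, z in mm, then the turn, a rotation vector about the tool's x, y, z in degrees, then the closure in counts, from 0 (fully open) to 255 (shut). A call has 1 to 10 rows; each row is the pose to reach, as a shift and turn from the pose commanded when the call began, along the tool's axes at that moment; what a row does not reach only later rows make up. A row lasts 1/10 s, in which the tool goes at most 50 mm and 8.59 degrees, less where a joint would pass 70% of its speed; a pose out of reach is approached as far as the arm can. A call with a gripper value outside its range is refused whole. The fingers move at their own pace and stop on an object; FORCE is the grip in N (left out, the last holds). Time passes only in rows, so rows that repeat a pose let the fingers close. It gives the time, the measured TCP pose, the force and the opening at its end, in the units of the state.
- ctrl.get_state(): the state, without advancing time (a new reading comes with each control period).
- ctrl.capture(name): name is "side" or "top"; returns a dict with "pixels" (384x512x3 uint8, red, green, blue), "range_z" (384x512 float32, m along the optical axis (not along the pixel's ray), 0 where there is no reading), "camera_matrix" (3x3 intrinsics, pixels), "k1" (the pictures are not rectified: a ray, as slopes to the right and down, at radius r is drawn at 1 + k1 r^2 times it, then the intrinsics apply), "R" (3x3) and "t" (3): a world point X has camera coordinates R X + t. Camera axes: x right, y down, z forward; pixel columns grow to the right and rows downward; lengths in m; the calibration is good to about 2 mm. A picture is of the moment at which its call begins.
- ctrl.job_done(): hands the job in, once; it reports no verdict.
The state is a dict: "clock": time; "qpos": joint angles; "qvel": joint speeds; "joint_efforts": joint torques, N m; "ee_pos": TCP position; "orientation": TCP orientation; "ft_force": force on the tool from outside, world axes, zero at the start; "torque": the same for the moment, N m; "grip_width": finger opening in m.
Only numpy, scipy, OpenCV 4.12 (cv2) and the standard library are available. Lean on these libraries where they do the work, as an engineer would, in place of code of your own. Each camera call takes 0.05 s, during which the arm holds its last target. There are 200 camera calls.

## Working session

There is one attempt and no reset: what is moved stays moved. The work goes in short steps, Python scripts to look and compute and a shell command to move; the robot and the scene stay as the last step left them, time stands still between calls to the robot, and variables do not carry over. Pictures are saved under pics/ and viewed, on a budget of 10 in all, crops included, one or two more only if the job needs it, and the job is handed in when it is done.

```bash
ls; mkdir -p pics; cat > h.py <<'E'
import numpy as np, cv2, json
from bench import ctrl
def cap(n):
    return ctrl.capture(n)
def save(c,f,box=None,s=1.0):
    im=c["pixels"][:,:,::-1]
    if box: u0,v0,u1,v1=box; im=im[v0:v1,u0:u1]
    cv2.imwrite('pics/'+f,cv2.resize(im,None,fx=s,fy=s,interpolation=cv2.INTER_CUBIC))
def rays(c,uv):
    K=np.array(c["camera_matrix"],float); uv=np.atleast_2d(np.array(uv,float))
    d=np.stack([(uv[:,0]-K[0,2])/K[0,0],(uv[:,1]-K[1,2])/K[1,1]],1)
    x=d.copy()
    for _ in range(20): x=d/(1+c["k1"]*(x**2).sum(1,keepdims=True))
    return np.c_[x,np.ones(len(x))]
def cloud(c):
    v,u=np.mgrid[0:384,0:512]
    r=rays(c,np.c_[u.ravel(),v.ravel()]); z=c["range_z"].ravel()[:,None]
    R=np.array(c["R"]);t=np.array(c["t"])
    P=((r*z)-t)@R; P[z[:,0]==0]=np.nan
    return P.reshape(384,512,3)
def onplane(c,uv,z):
    R=np.array(c["R"]);t=np.array(c["t"]); d=rays(c,uv)@R; o=-R.T@t
    return o+d*((z-o[2])/d[:,2])[:,None]
def proj(c,X):
    X=np.atleast_2d(X)@np.array(c["R"]).T+np.array(c["t"]); s=X[:,:2]/X[:,2:]
    s=s*(1+c["k1"]*(s**2).sum(1,keepdims=True)); K=np.array(c["camera_matrix"]);return s@np.diag([K[0,0],K[1,1]])+K[:2,2]
E
python3 - <<'E'
from h import *
print(ctrl.get_state())
for n in ("top","side"):
    c=cap(n); save(c,n+'0.png',s=1.5); print(n,c["camera_matrix"],c["k1"],-np.array(c["R"]).T@c["t"],c["R"])
    np.save(n+'0.npy',cloud(c)); cv2.imwrite(n+'raw.png',c["pixels"][:,:,::-1])
E
```

```text
pics
{'clock': 0.0, 'qpos': array([ 6.70369874e+01,  8.64833963e+00,  8.23905209e+01, -1.22947739e-03,
        8.90260824e+01, -7.67817158e+00]), 'qvel': array([-0.01525554,  0.07363737,  0.05067827,  0.02155205, -0.06229033,
        0.01748798]), 'joint_efforts': array([-3.16377816e-03, -7.13057899e+01, -5.70868886e+01, -4.93705611e-04,
        9.10877570e-03, -1.28695424e-05]), 'ee_pos': array([0.15159267, 0.55461773, 0.40412289]), 'orientation': array([-1.79935475e+02, -7.45868337e-03,  1.64715176e+02]), 'ft_force': array([ 0.10176324, -0.33418628, -0.04410096]), 'torque': array([0.02527679, 0.02155794, 0.00664202]), 'grip_width': 0.08574575266016009}
top [[406.45591223   0.         253.94302181]
 [  0.         406.45591223 190.8301684 ]
 [  0.           0.           1.        ]] -0.10413725517969169 [ 0.52745302 -0.04858338  1.07195491] [[-0.0204348  -0.99912734 -0.03642758]
 [-0.9996613   0.02100586 -0.01536328]
 [ 0.01611506  0.03610129 -0.9992182 ]]
side [[424.79144002   0.         256.21462437]
 [  0.         424.79144002 189.99228161]
 [  0.           0.           1.        ]] 0.00733284667594697 [ 0.08759002 -0.6273264   1.02699825] [[ 0.78443986 -0.62018614  0.00482257]
 [-0.48184049 -0.61431285 -0.62485956]
 [ 0.3904918   0.48784103 -0.78072228]]
```

View pics/top0.png

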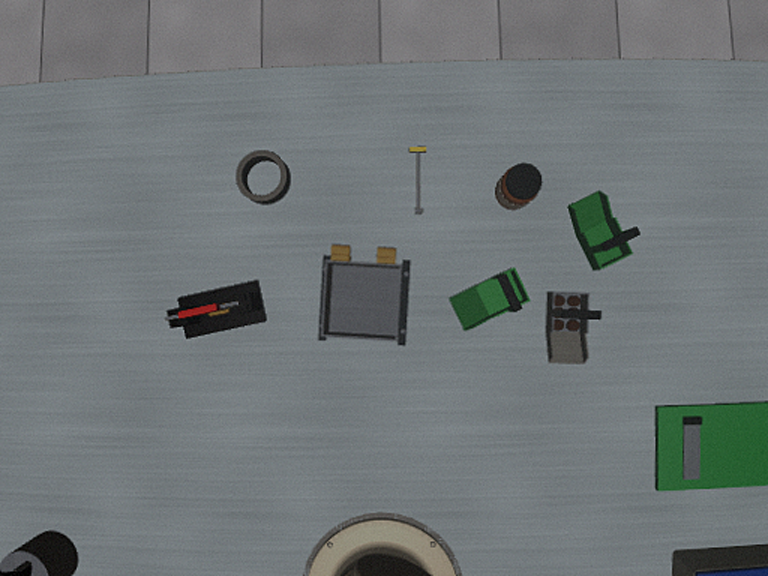

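View pics/side0.png

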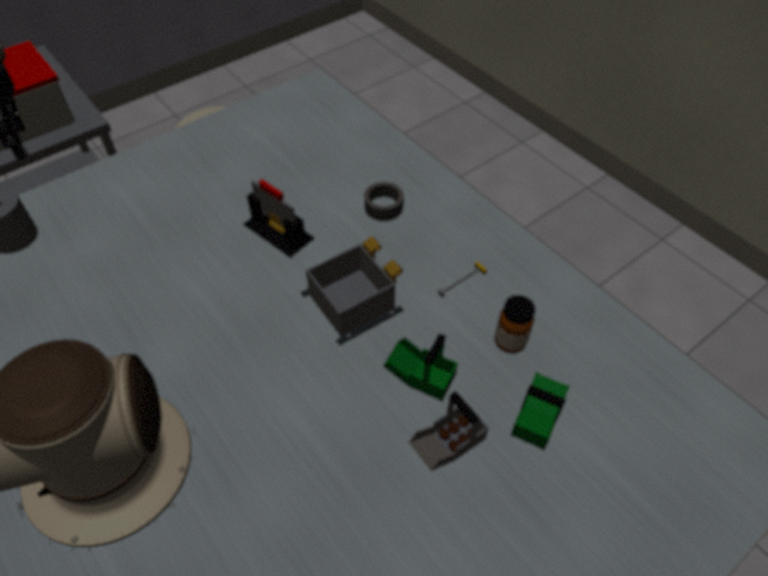

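Top view (1.5x): there are three scoop-like things. The steel one with nutmegs is at (567,327), and the two green look-alikes are at (490,298) and (600,230). The steel scoop with nutmegs fits, and its lip points down the picture (-x). The hopper is at (364,300) with brass knuckles at (341,253) and (386,256). The rack with the red-grip lid is at (215,310).

```bash
python3 - <<'E'
from h import *
def rect(P):
    (c,wh,a)=cv2.minAreaRect((P[:,:2]*1000).astype(np.float32)); return np.round(c,1),np.round(wh,1),round(a,1)
T=np.load('top0.npy');S=np.load('side0.npy')
def sel(P,im,lo,hi,box,m=None):
    k=(P[...,2]>lo)&(P[...,2]<hi)&(P[...,0]>box[0])&(P[...,0]<box[1])&(P[...,1]>box[2])&(P[...,1]<box[3])
    if m is not None:k&=m
    n,l,st,_=cv2.connectedComponentsWithStats(k.astype(np.uint8));
    if n<2: return np.zeros((0,3))
    return P[k]
for n,P in(("top",T),("side",S)):
    im=cv2.imread(n+'raw.png'); hsv=cv2.cvtColor(im,cv2.COLOR_BGR2HSV); H,Sa,V=[hsv[...,i].astype(int) for i in range(3)]
    tab=P[(abs(P[...,2])<0.02)];print(n,'table z',np.nanmedian(tab[:,2]),'std',np.std(tab[:,2]))
    red=((H<8)|(H>172))&(Sa>150); br=(H>12)&(H<28)&(Sa>120); grn=(H>50)&(H<75)&(Sa>120)
    grn=cv2.dilate(grn.astype(np.uint8),np.ones((5,5)))>0
    for nm,lo,hi,b,m in (("scoopbar",.085,.125,(.35,.55,-.45,-.2),V<70),("rim",.07,.09,(.3,.6,-.15,.15),None),("lidgrip",.11,.15,(.3,.6,.1,.45),red),("brass",.085,.115,(.4,.7,-.15,.15),br)):
        if nm=="scoopbar": m=m&~grn
        q=sel(P,im,lo,hi,b,m)
        if len(q)>5:
            print(n,nm,len(q),rect(q),np.round(q.mean(0),4),np.round(np.percentile(q[:,2],[5,50,95]),4))
            if nm=="brass":
                l,_=None,None
                _,lab,ctr=cv2.kmeans(q[:,:2].astype(np.float32),2,None,(3,50,1e-6),3,0)
                for i in(0,1): print('   ',rect(q[lab[:,0]==i]),np.round(q[lab[:,0]==i].mean(0),4))
c=cap("top"); a=c["pixels"][170:270,290:450,::-1]; b=c["pixels"][150:250,100:260,::-1]; d=c["pixels"][150:250,200:300,::-1]
cv2.imwrite('pics/crop1.png',np.vstack([cv2.resize(a,None,fx=4,fy=3.0*4/3)[:300*0+400],]))
big=np.vstack([np.hstack([a,b]),np.hstack([c["pixels"][160:235,205:285,::-1],np.zeros((75,240,3),np.uint8)])]);cv2.imwrite('pics/crop1.png',cv2.resize(big,None,fx=2.5,fy=2.5,interpolation=cv2.INTER_CUBIC)[:600])
E
```

```text
top table z 0.0005587405733827127 std 0.0033776220795891264
top scoopbar 223 (array([ 502.9, -277. ]), array([164.5,  40.5]), 71.2) [ 0.4997 -0.3001  0.111 ] [0.101  0.1119 0.1147]
top rim 358 (array([531. ,  21.4]), array([126.2, 142.7]), 85.5) [0.5219 0.0255 0.08  ] [0.0734 0.0803 0.0834]
top lidgrip 136 (array([510.9, 275.4]), array([11.7, 64.3]), 11.9) [0.5109 0.2742 0.1358] [0.1322 0.1361 0.139 ]
top brass 226 (array([596.2,  15.5]), array([102.8,  23.8]), 85.3) [0.5958 0.016  0.0981] [0.0929 0.098  0.1024]
    (array([598.4,  52.7]), array([29.2, 21.7]), 88.1) [0.5986 0.0515 0.098 ]
    (array([593.1, -21.9]), array([26.6, 23.4]), 81.2) [ 0.5929 -0.0221  0.0981]
side table z 0.0003050811708522358 std 0.0035797493331786705
side scoopbar 218 (array([ 509.9, -279.1]), array([168.9,  29.1]), 70.8) [ 0.4954 -0.3179  0.1089] [0.0962 0.1108 0.1144]
side rim 490 (array([531. ,  21.3]), array([129.3, 146.2]), 85.4) [0.5267 0.0182 0.0785] [0.071  0.0791 0.0848]
side lidgrip 88 (array([507.6, 277.1]), array([ 9.4, 68. ]), 9.4) [0.5076 0.2732 0.1302] [0.1168 0.132  0.1381]
side brass 141 (array([594.6,  14.4]), array([101.7,  23.4]), 84.9) [0.5925 0.011  0.0965] [0.0885 0.0967 0.1027]
    (array([590.2, -20.5]), array([22.7, 28.6]), 5.2) [ 0.5899 -0.0232  0.0967]
    (array([598.1,  51.3]), array([27.7, 23.1]), 84.9) [0.5954 0.0499 0.0964]
```

View pics/crop1.png

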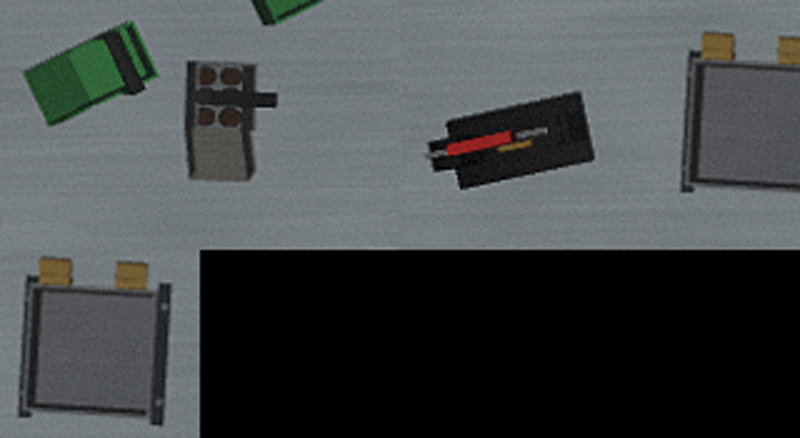

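The crop confirms the steel scoop at crop (222,120): four nutmegs are visible, with the others under the black bar at (235,98). Both neighbours are green.

```bash
cat >> h.py <<'E'
from scipy.spatial.transform import Rotation as Ro
def delta(pos,rpy,s=None):
    s=s or ctrl.get_state(); R0=Ro.from_euler('xyz',s["orientation"],degrees=True)
    R1=Ro.from_euler('xyz',rpy,degrees=True)
    print('shift',np.round(R0.inv().apply(np.array(pos)-s["ee_pos"])*1000,1),'turn',np.round((R0.inv()*R1).as_rotvec(degrees=True),2))
E
python3 - <<'E'
from h import *
T=np.load('top0.npy');S=np.load('side0.npy')
im=cv2.imread('topraw.png')
V=im.max(2)
for n,P in(("top",T),("side",S)):
    im=cv2.imread(n+'raw.png').astype(int)
    k=(P[...,2]>.09)&(P[...,2]<.125)&(abs(P[...,0]-.5)<.05)&(P[...,1]<-.28)&(P[...,1]>-.4)&(im.max(2)<70)&(im.ptp(2)<25 if hasattr(im,'ptp') else np.ptp(im,axis=2)<25)
    _,l,st,_=cv2.connectedComponentsWithStats(k.astype(np.uint8)); 
    for i in range(1,len(st)):
        if st[i,4]>15:
            q=P[l==i]; print(n,st[i],cv2.minAreaRect((q[:,:2]*1000).astype(np.float32)),np.percentile(q[:,2],[5,50,95]))
    # steel scoop outline
    k=(P[...,2]>.012)&(P[...,2]<.06)&(P[...,0]>.38)&(P[...,0]<.55)&(P[...,1]<-.26)&(P[...,1]>-.38)&(np.ptp(im,axis=2)<40)
    _,l,st,_=cv2.connectedComponentsWithStats(k.astype(np.uint8)); i=1+st[1:,4].argmax();q=P[l==i];print(n,'tray',st[i],cv2.minAreaRect((q[:,:2]*1000).astype(np.float32)))
E
```

```text
top [372 206  29   7 167] ((492.9320068359375, -328.0887451171875), (62.523765563964844, 14.053546905517578), 86.55110931396484) [0.10736993 0.11194896 0.11457198]
top tray [364 194  29  49 782] ((467.8782653808594, -327.0512390136719), (65.28534698486328, 122.85840606689453), 87.4808578491211)
side [299 261  21  26 191] ((491.6481628417969, -329.1044616699219), (62.99360275268555, 15.018245697021484), 86.65984344482422) [0.09754586 0.11038122 0.11380266]
side tray [273 272  53  42 923] ((467.2898254394531, -327.3130187988281), (64.14291381835938, 122.52555084228516), 86.7052993774414)
```

```bash
python3 - <<'E'
from h import *
delta([.4925,-.3285,.34],[180,0,87])
E
```

```text
shift [-561.7 -761.9   64.9] turn [-5.000e-02  3.000e-02  7.771e+01]
```

```bash
python3 -m jog '[[[-562,-762,0],[0,0,78],0],[[-562,-762,0],[0,0,78],0],[[-562,-762,0],[0,0,78],0],[[-562,-762,0],[0,0,78],0],[[-562,-762,0],[0,0,78],0],[[-562,-762,0],[0,0,78],0],[[-562,-762,0],[0,0,78],0],[[-562,-762,0],[0,0,78],0],[[-562,-762,0],[0,0,78],0],[[-562,-762,0],[0,0,78],0]]'
python3 - <<'E'
from h import *
delta([.4925,-.3285,.33],[180,0,87])
E
```

```text
clock: 1.15
ee_pos: [0.3269, 0.1014, 0.4049]
orientation: [180.0, -0.0, 86.7]
ft_force: [-0.1, 0.8, 0.7]
grip_width: 0.0853
shift [-419.5  190.3   75. ] turn [ 0.04 -0.01 -0.35]
```

```bash
python3 -m jog '[[[-420,190,65],[0,0,0],0],[[-420,190,65],[0,0,0],0],[[-420,190,65],[0,0,0],0],[[-420,190,65],[0,0,0],0],[[-420,190,65],[0,0,0],0],[[-420,190,65],[0,0,0],0],[[-420,190,65],[0,0,0],0],[[-420,190,65],[0,0,0],0],[[-420,190,65],[0,0,0],0],[[-420,190,65],[0,0,0],0]]'
python3 - <<'E'
from h import *
delta([.4925,-.3285,.260],[180,0,87])
E
```

```text
clock: 2.15
ee_pos: [0.4949, -0.33, 0.3379]
orientation: [-179.9, -0.0, 86.8]
ft_force: [-0.4, -0.2, -0.7]
grip_width: 0.0855
shift [ 1.3 -2.4 77.9] turn [-0.09 -0.03 -0.17]
```

```bash
python3 -m jog '[[[0,-2,30],[0,0,0],0],[[0,-2,60],[0,0,0],0],[[0,-2,78],[0,0,0],0],[[0,-2,78],[0,0,0],0],[[0,-2,78],[0,0,0],0]]'
python3 -m jog '[[[0,0,0],[0,0,0],255],[[0,0,0],[0,0,0],255],[[0,0,0],[0,0,0],255],[[0,0,0],[0,0,0],255],[[0,0,0],[0,0,0],255],[[0,0,0],[0,0,0],255],[[0,0,0],[0,0,0],255],[[0,0,0],[0,0,0],255]]' 60
python3 -m jog '[[[0,0,-10],[0,0,0],255],[[0,0,-30],[0,0,0],255],[[0,0,-60],[0,0,0],255],[[0,0,-90],[0,0,0],255],[[0,0,-100],[0,0,0],255],[[0,0,-100],[0,0,0],255]]'
python3 - <<'E'
from h import *
c=cap("side"); save(c,'s1.png',(150,150,450,384),2.5)
E
```

```text
clock: 2.65
ee_pos: [0.4925, -0.3263, 0.2623]
orientation: [-180.0, 0.0, 87.0]
ft_force: [0.5, 0.4, 0.9]
grip_width: 0.0852
clock: 3.45
ee_pos: [0.4926, -0.3262, 0.2621]
orientation: [180.0, 0.0, 87.0]
ft_force: [2.5, 1.5, 5.2]
grip_width: 0.0128
clock: 4.05
ee_pos: [0.4924, -0.3263, 0.3628]
orientation: [179.9, 0.1, 87.0]
ft_force: [-0.1, -0.1, -3.7]
grip_width: 0.0127
```

View pics/s1.png

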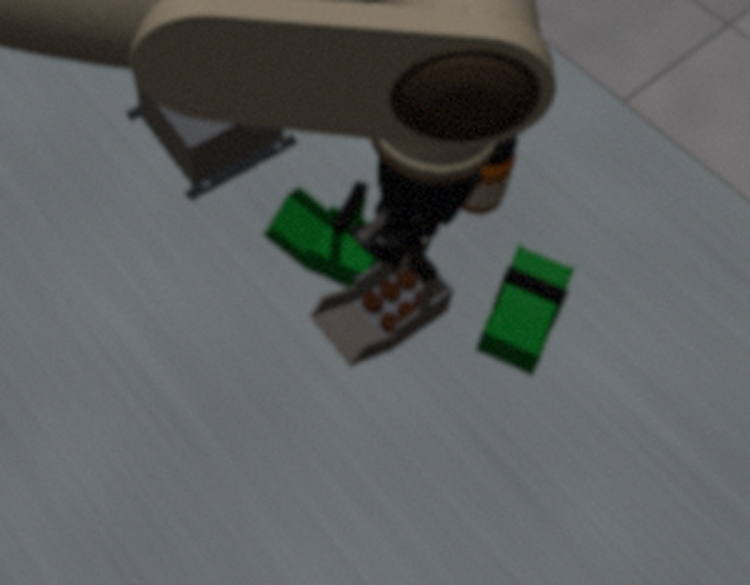

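Scoop held level at (385,315) in the crop, with nutmegs inside. Next I compute the stage poses for the pour.

```bash
cat >> h.py <<'E'
def pourpose(lip,th,yaw=87,off=.157):
    R=Ro.from_euler('xyz',[180,0,yaw],degrees=True)*Ro.from_rotvec([-th,0,0],degrees=True)
    # scoop axes in tool: x=ty, z=-tz ; lip from bar
    l=R.apply([0,-.085,.073]); bar=np.array(lip)-l; return bar-R.apply([0,0,off]),R.as_euler('xyz',degrees=True)
E
python3 - <<'E'
from h import *
s=ctrl.get_state(); s0=dict(s)
for lip,th in (((.52,.023,.225),0),((.54,.023,.122),28),((.54,.023,.114),45),((.545,.023,.112),58)):
    p,r=pourpose(lip,th); print(np.round(p,3),np.round(r,1)); delta(p,r,s0); s0=dict(ee_pos=p,orientation=r)
E
```

```text
[0.605 0.019 0.455] [180.   0.  87.]
shift [350.2  94.  -93.8] turn [-0.02 -0.   -0.05]
[0.507 0.025 0.365] [152.   0.  87.]
shift [  1. -98.  90.] turn [-28.  -0.  -0.]
[0.438 0.028 0.337] [135.   0.  87.]
shift [ -0.  -74.7  -7.7] turn [-17.  -0.   0.]
[0.395 0.031 0.306] [122.  -0.  87.]
shift [  0.3 -51.8  -8.3] turn [-13.   0.  -0.]
```

```bash
python3 -m jog '[[[5,2,-15],[0,0,0],255],[[20,6,-40],[0,0,0],255],[[50,14,-65],[0,0,0],255],[[90,25,-85],[0,0,0],255],[[135,37,-94],[0,0,0],255],[[180,49,-94],[0,0,0],255],[[225,61,-94],[0,0,0],255],[[270,73,-94],[0,0,0],255],[[310,84,-94],[0,0,0],255],[[335,91,-94],[0,0,0],255]]'
python3 -m jog '[[[10,2,0],[0,0,0],255],[[15,3,0],[0,0,0],255],[[15,3,0],[0,0,0],255],[[15,-10,12],[-4,0,0],255],[[15,-30,30],[-9,0,0],255],[[15,-50,50],[-15,0,0],255],[[15,-70,70],[-21,0,0],255],[[15,-88,84],[-26,0,0],255],[[15,-95,90],[-28,0,0],255],[[15,-95,90],[-28,0,0],255]]'
python3 - <<'E'
from h import *
c=cap("side"); save(c,'s2.png',(100,100,420,330),2.2)
p,r=pourpose((.54,.023,.114),45);delta(p,r)
p,r=pourpose((.545,.023,.112),58);delta(p,r)
E
```

```text
clock: 5.1
ee_pos: [0.6015, 0.0067, 0.4553]
orientation: [-179.9, -0.0, 87.1]
ft_force: [0.6, -0.8, -2.4]
grip_width: 0.0131
clock: 6.1
ee_pos: [0.5056, 0.0227, 0.3651]
orientation: [152.0, 0.0, 86.9]
ft_force: [0.2, 0.5, -2.7]
grip_width: 0.0129
shift [  2.  -74.7  -6.6] turn [-17.05   0.1   -0.08]
shift [   2.1 -126.7    0.7] turn [-30.05   0.11  -0.07]
```

View pics/s2.png

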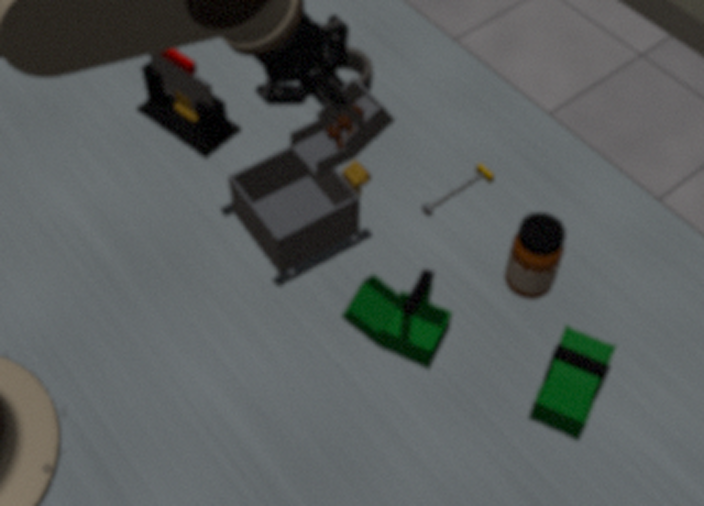

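The scoop is tipped 28° with its lip over the hopper at crop (315,165), and the nutmegs are still in the tray at (345,125). I'll continue tipping.

```bash
python3 -m jog '[[[0,-15,-1],[-3,0,0],255],[[0,-37,-3],[-8,0,0],255],[[1,-56,-5],[-12.5,0,0],255],[[2,-75,-6],[-17,0,0],255],[[2,-95,-5],[-22,0,0],255],[[2,-112,-2],[-26,0,0],255],[[2,-127,1],[-30,0,0],255],[[2,-127,1],[-30,0,0],255],[[2,-127,1],[-30,0,0],255],[[2,-127,1],[-30,0,0],255]]'
python3 -m jog '[[[0,0,0],[-1,0,0],255],[[0,0,0],[-2,0,0],255],[[0,0,0],[-2,0,0],255],[[0,0,0],[0,0,0],255],[[0,0,0],[-2,0,0],255],[[0,0,0],[-2,0,0],255]]'
python3 - <<'E'
from h import *
c=cap("side"); save(c,'s3.png',(130,100,330,250),3.5)
p,r=pourpose((.54,.023,.122),28);delta(p,r)
p,r=pourpose((.54,.023,.114),45);delta(p,r)
E
```

```text
clock: 7.15
ee_pos: [0.3967, 0.0312, 0.3064]
orientation: [122.0, 0.0, 87.0]
ft_force: [-0.6, -0.1, -1.7]
grip_width: 0.0126
clock: 7.75
ee_pos: [0.3958, 0.0314, 0.3053]
orientation: [120.0, 0.0, 87.0]
ft_force: [-0.7, 0.3, -2.5]
grip_width: 0.0134
shift [ -0.8 107.6  66.6] turn [ 3.195e+01  3.000e-02 -3.000e-02]
shift [-0.9 48.3 20.5] turn [14.95  0.03 -0.03]
```

View pics/s3.png

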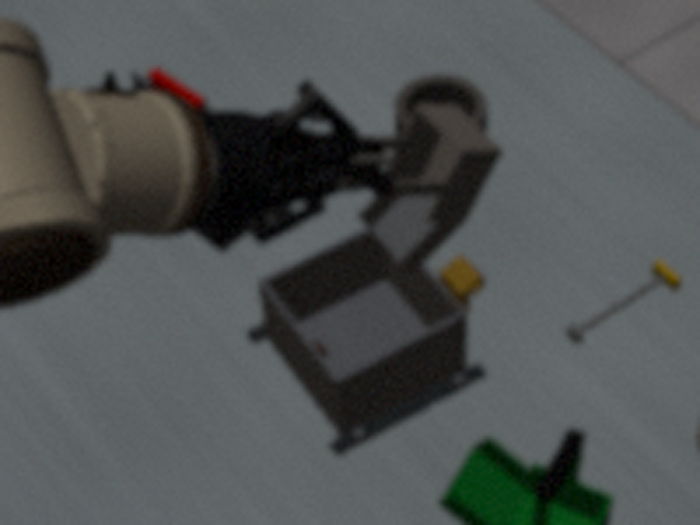

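The scoop's spout looks empty and one nutmeg shows in the hopper at (318,348), with the rest possibly hidden behind the near walls. I'll untip and check.

```bash
python3 -m jog '[[[0,0,0],[-2,0,0],255],[[0,0,0],[0,0,0],255],[[0,0,0],[-2,0,0],255],[[0,0,0],[0,0,0],255],[[0,0,0],[0,0,0],255],[[-0,12,5],[4,0,0],255],[[-1,30,12],[9,0,0],255],[[-1,48,20],[15,0,0],255],[[-1,68,34],[20,0,0],255],[[-1,88,50],[26,0,0],255]]'
python3 -m jog '[[[0,13,8],[4,0,0],255],[[0,22,14],[8,0,0],255],[[0,30,10],[14,0,0],255],[[0,45,-5],[20,0,0],255],[[0,60,-25],[26,0,0],255],[[0,80,-50],[32,0,0],255],[[0,90,-75],[34,0,0],255],[[0,95,-85],[34,0,0],255],[[0,95,-85],[34,0,0],255]]'
python3 - <<'E'
from h import *
c=cap("top"); d=cap("side")
a=cv2.resize(c["pixels"][130:250,180:320,::-1],None,fx=2.5,fy=2.5); b=cv2.resize(d["pixels"][100:220,150:290,::-1],None,fx=2.5,fy=2.5)
cv2.imwrite('pics/s4.png',np.hstack([a,b]))
print(ctrl.get_state()["ft_force"])
p,r=pourpose((.52,.023,.225),0);delta(p,r)
delta([.4925,-.3263,.3621],[180,0,87])
E
```

```text
clock: 8.8
ee_pos: [0.4835, 0.0259, 0.3573]
orientation: [146.1, 0.0, 87.0]
ft_force: [-0.6, -0.5, -2.8]
grip_width: 0.0127
clock: 9.7
ee_pos: [0.5141, 0.0242, 0.4809]
orientation: [179.8, -0.0, 87.0]
ft_force: [-0.0, -0.3, -3.3]
grip_width: 0.0127
[-0.43868275 -0.61816098 -2.75846574]
shift [-0.8 91.1 23.9] turn [ 0.02 -0.01 -0.03]
shift [-351.2   -2.9  116.7] turn [ 0.02 -0.01 -0.03]
```

View pics/s4.png

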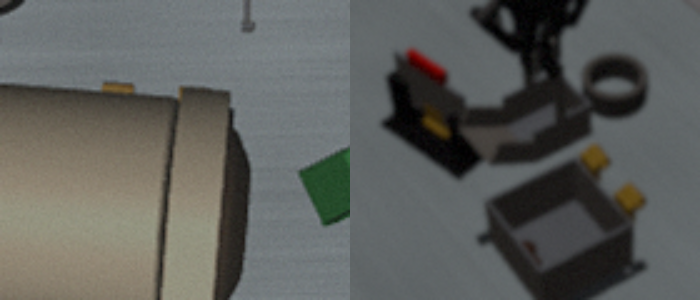

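Right half (side view): the scoop at (530,125) looks empty, and one nutmeg shows at (530,248) in the hopper. The arm hides the hopper in the top view, so I'll carry the scoop back to its spot and count from above.

```bash
python3 -m jog '[[[-15,0,0],[0,0,0],255],[[-50,0,0],[0,0,0],255],[[-95,0,0],[0,0,0],255],[[-140,0,0],[0,0,0],255],[[-185,-1,0],[0,0,0],255],[[-230,-2,20],[0,0,0],255],[[-275,-3,45],[0,0,0],255],[[-315,-3,75],[0,0,0],255],[[-340,-3,100],[0,0,0],255],[[-351,-3,115],[0,0,0],255]]'
python3 -m jog '[[[0,0,0],[0,0,0],255],[[0,0,0],[0,0,0],255],[[0,0,0],[0,0,0],255]]'
python3 - <<'E'
from h import *
c=cap("top"); d=cap("side")
a=cv2.resize(c["pixels"][155:240,195:285,::-1],None,fx=4,fy=4,interpolation=cv2.INTER_CUBIC); b=cv2.resize(d["pixels"][215:300,240:330,::-1],None,fx=4,fy=4,interpolation=cv2.INTER_CUBIC)
cv2.imwrite('pics/s5.png',np.hstack([a,b])); cv2.imwrite('topraw2.png',c["pixels"][:,:,::-1]); np.save('top2.npy',cloud(c))
delta([.4925,-.3263,.2621],[180,0,87])
E
```

```text
clock: 10.8
ee_pos: [0.491, -0.3288, 0.3613]
orientation: [-179.8, -0.1, 86.8]
ft_force: [0.3, 0.4, -2.9]
grip_width: 0.0129
clock: 11.1
ee_pos: [0.4926, -0.3253, 0.3665]
orientation: [179.9, 0.1, 87.0]
ft_force: [-0.0, 0.9, -1.9]
grip_width: 0.0131
shift [ -0.9  -0.2 104.3] turn [0.09 0.07 0.03]
```

View pics/s5.png

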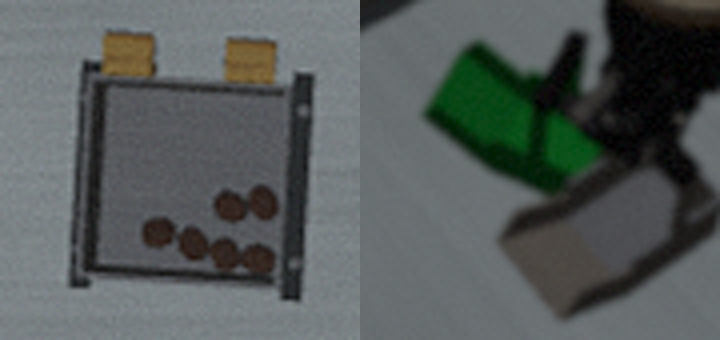

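All six nutmegs are in the hopper (left half, lower right) and the scoop is empty. Next I set the scoop down.

```bash
python3 -m jog '[[[0,0,15],[0,0,0],255],[[0,0,45],[0,0,0],255],[[0,0,75],[0,0,0],255],[[0,0,92],[0,0,0],255],[[0,0,99],[0,0,0],255],[[0,0,101],[0,0,0],255],[[0,0,101],[0,0,0],255],[[0,0,101],[0,0,0],255]]'
python3 - <<'E'
from h import *
P=np.load('top2.npy'); im=cv2.imread('topraw2.png')
hsv=cv2.cvtColor(im,cv2.COLOR_BGR2HSV); H,S=hsv[...,0],hsv[...,1]
m=((H>12)&(H<28)&(S>100)).astype(np.uint8); m[:140]=0;m[200:]=0; m[:,:200]=0;m[:,300:]=0
_,l,st,_=cv2.connectedComponentsWithStats(m)
class C(dict):pass
c=cap("top")
for i in range(1,len(st)):
    if st[i,4]<30: continue
    v,u=np.where(l==i); print(st[i])
    edge=[v[u==k].min() for k in np.unique(u)]
    e=onplane(c,np.c_[np.unique(u),np.array(edge)-.5],.093); print(' outer edge x,y',np.round(np.median(e,0)*1000,1), 'yends',np.round(onplane(c,[[st[i,0]-.5,v.mean()],[st[i,0]+st[i,2]-.5,v.mean()]],.1)[:,1]*1000,1))
    q=P[l==i]; q=q[abs(q[:,2]-.095)<.012]; t=q[q[:,2]>.098]; print(' high pts',len(t),np.round(t.mean(0)*1000,1))
# hopper floor/rim: outer rim z>.07
k=(P[...,2]>.07)&(P[...,2]<.09)&(P[...,0]>.4)&(P[...,0]<.595)&(abs(P[...,1]-.02)<.1)&(m==0)
q=P[k]; print('rim',cv2.minAreaRect((q[:,:2]*1000).astype(np.float32)),np.percentile(q[:,:2],[1,99],axis=0))
E
```

```text
clock: 12.0
ee_pos: [0.4925, -0.3263, 0.2651]
orientation: [179.9, 0.1, 87.0]
ft_force: [-0.5, -0.3, -2.7]
grip_width: 0.0126
[220 164  14  10 121]
 outer edge x,y [610.7  51.9  93. ] yends [68.3 34.5]
 high pts 59 [603.3  50.4 100.7]
[252 165  12  11 115]
 outer edge x,y [604.2 -23.1  93. ] yends [ -8.6 -37.4]
 high pts 57 [597.9 -21.9 100.8]
rim ((522.77880859375, 22.231014251708984), (126.41134643554688, 126.0426254272461), 85.39591217041016) [[ 0.45735265 -0.04289861]
 [ 0.58895191  0.08648893]]
```

```bash
python3 -m jog '[[[0,0,1.5],[0,0,0],255],[[0,0,2.5],[0,0,0],255],[[0,0,2.5],[0,0,0],255],[[0,0,2.5],[0,0,0],255]]'
python3 -m jog '[[[0,0,0],[0,0,0],200],[[0,0,0],[0,0,0],120],[[0,0,0],[0,0,0],50],[[0,0,0],[0,0,0],0],[[0,0,0],[0,0,0],0],[[0,0,0],[0,0,0],0],[[0,0,-15],[0,0,0],0],[[0,0,-50],[0,0,0],0],[[0,0,-90],[0,0,0],0],[[0,0,-110],[0,0,0],0]]'
python3 - <<'E'
from h import *
delta([.51,.276,.373],[180,0,101])
E
```

```text
clock: 12.45
ee_pos: [0.4924, -0.3263, 0.262]
orientation: [180.0, 0.0, 87.0]
ft_force: [1.7, 0.8, 4.4]
grip_width: 0.0129
clock: 13.45
ee_pos: [0.4923, -0.3261, 0.3763]
orientation: [179.8, 0.2, 87.0]
ft_force: [-0.7, 0.3, 0.0]
grip_width: 0.0856
shift [602.2 -14.3   1.6] turn [  0.18   0.19 -14.04]
```

```bash
python3 -m jog '[[[20,0,0],[0,0,0],0],[[60,-2,0],[0,0,-2],0],[[105,-3,0],[0,0,-4],0],[[150,-4,0],[0,0,-6],0],[[195,-5,0],[0,0,-8],0],[[240,-6,0],[0,0,-10],0],[[285,-7,0],[0,0,-12],0],[[330,-8,0],[0,0,-14],0],[[375,-9,0],[0,0,-14],0],[[420,-10,0],[0,0,-14],0]]'
python3 -m jog '[[[45,7,0],[0,0,0],0],[[90,18,0],[0,0,0],0],[[130,29,0],[0,0,0],0],[[160,36,0],[0,0,0],0],[[174,39,0],[0,0,0],0],[[174,39,0],[0,0,0],0],[[174,39,0],[0,0,0],0]]'
python3 - <<'E'
from h import *
delta([.51,.276,.285],[180,0,101])
c=cap("side"); im=c["pixels"][:,:,::-1].copy(); P=cloud(c)
# scoop check
k=(P[...,2]>.08)&(P[...,2]<.13)&(abs(P[...,0]-.4925)<.03)&(abs(P[...,1]+.328)<.05)
q=P[k]; print('scoop bar',cv2.minAreaRect((q[:,:2]*1000).astype(np.float32)),q[:,2].max())
save(c,'s6.png',(100,60,400,384),1.8)
E
```

```text
clock: 14.45
ee_pos: [0.5037, 0.0961, 0.3717]
orientation: [-180.0, 0.0, 101.0]
ft_force: [0.5, -1.1, -0.1]
grip_width: 0.0853
clock: 15.15
ee_pos: [0.5096, 0.2716, 0.3714]
orientation: [-180.0, 0.0, 101.0]
ft_force: [0.7, 0.2, 1.1]
grip_width: 0.0854
shift [ 4.3  1.3 86.4] turn [-0.03  0.03 -0.03]
scoop bar ((491.64227294921875, -328.8288269042969), (63.10586166381836, 15.437922477722168), 86.46688079833984) 0.11615742176737638
```

View pics/s6.png

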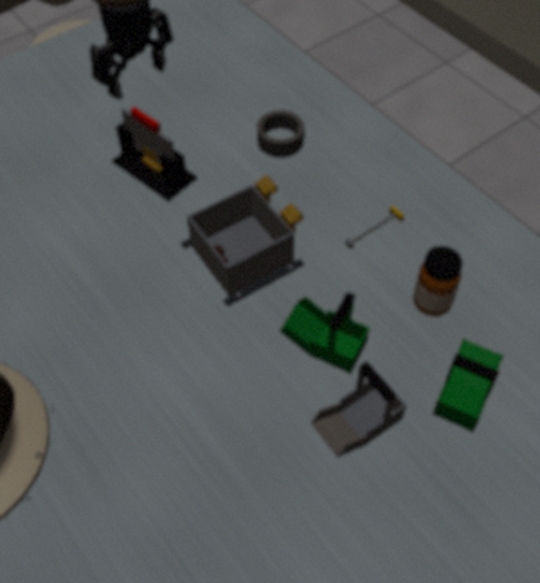

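Scoop is back upright at (360,415), clear of its neighbours. Now the lid.

```bash
python3 -m jog '[[[4,1,20],[0,0,0],0],[[4,1,50],[0,0,0],0],[[4,1,75],[0,0,0],0],[[4,1,85],[0,0,0],0],[[4,1,85],[0,0,0],0],[[4,1,85],[0,0,0],0]]'
python3 -m jog '[[[0,0,0],[0,0,0],255],[[0,0,0],[0,0,0],255],[[0,0,0],[0,0,0],255],[[0,0,0],[0,0,0],255],[[0,0,0],[0,0,0],255],[[0,0,0],[0,0,0],255],[[0,0,0],[0,0,0],255],[[0,0,0],[0,0,0],255],[[0,0,0],[0,0,0],255]]' 30
```

```text
clock: 15.8
ee_pos: [0.5104, 0.2757, 0.2878]
orientation: [179.9, -0.0, 100.9]
ft_force: [0.0, -0.0, 1.2]
grip_width: 0.0853
clock: 16.7
ee_pos: [0.5101, 0.2762, 0.2867]
orientation: [180.0, -0.0, 101.0]
ft_force: [1.7, 0.5, 3.9]
grip_width: 0.0117
```

```bash
python3 -m jog '[[[0,0,0],[0,0,0],255],[[0,0,0],[0,0,0],255],[[0,0,-5],[0,0,0],255],[[0,0,-15],[0,0,0],255],[[0,0,-28],[0,0,0],255],[[0,0,-42],[0,0,0],255],[[0,0,-56],[0,0,0],255],[[0,0,-70],[0,0,0],255],[[0,0,-85],[0,0,0],255],[[0,0,-100],[0,0,0],255]]' 70
python3 -m jog '[[[0,0,-20],[0,0,0],255],[[0,0,-50],[0,0,0],255],[[0,0,-50],[0,0,0],255],[[0,0,-50],[0,0,0],255],[[0,0,-50],[0,0,0],255]]'
python3 - <<'E'
from h import *
P0=[.601,.015,.092+.2657+.045]
delta(P0,[180,0,85.4])
c=cap("side"); P=cloud(c); im=c["pixels"][:,:,::-1]; hsv=cv2.cvtColor(im,cv2.COLOR_BGR2HSV); H,S=hsv[...,0],hsv[...,1]
m=(H>10)&(H<28)&(S>90)&(P[...,1]>.15)&(P[...,1]<.4)
print(m.sum()); q=P[m]; print(np.round(np.median(q,0),4),np.round(np.percentile(q,[5,95],axis=0),4)); r=((H<8)|(H>172))&(S>130)&(P[...,1]>.15)&(P[...,1]<.4);print(r.sum(),np.round(np.median(P[r],0),4))
save(c,'s7.png',(100,40,300,200),3.5); print(ctrl.get_state()["ee_pos"])
E
```

```text
clock: 17.7
ee_pos: [0.51, 0.2761, 0.3879]
orientation: [180.0, 0.0, 101.0]
ft_force: [-0.2, 0.5, -3.2]
grip_width: 0.0108
clock: 18.2
ee_pos: [0.51, 0.2761, 0.4357]
orientation: [-179.9, 0.0, 101.0]
ft_force: [0.2, -0.1, -3.9]
grip_width: 0.0106
shift [-273.6   39.8   33. ] turn [-0.08  0.03 15.55]
289
[0.5043 0.2582 0.3165] [[0.4302 0.1658 0.02  ]
 [0.5302 0.2964 0.554 ]]
159 [0.5078 0.2591 0.2854]
[0.51003557 0.27610006 0.43549913]
```

View pics/s7.png

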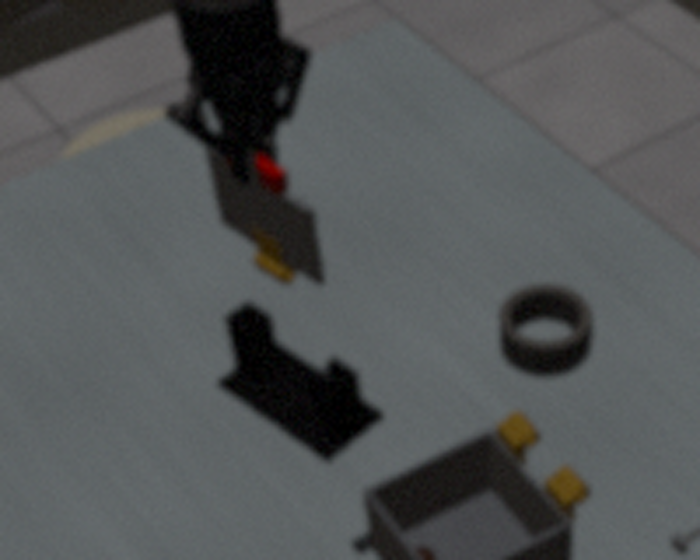

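Lid is out of the rack and hangs upright, with its knuckle at crop (272,262). I'll carry it over to above the hinge.

```bash
python3 -m jog '[[[-10,2,0],[0,0,1],255],[[-35,6,0],[0,0,3],255],[[-75,12,0],[0,0,6],255],[[-115,18,0],[0,0,8.5],255],[[-155,24,0],[0,0,11],255],[[-195,30,0],[0,0,13],255],[[-230,35,0],[0,0,15.5],255],[[-255,38,0],[0,0,15.5],255],[[-270,40,0],[0,0,15.5],255],[[-274,40,0],[0,0,15.5],255]]'
python3 -m jog '[[[0,0,15],[0,0,0],255],[[0,0,28],[0,0,0],255],[[0,0,33],[0,0,0],255],[[0,0,33],[0,0,0],255],[[0,0,33],[0,0,0],255]]'
cat > meas.py <<'E'
from h import *
s=ctrl.get_state(); print(s["ee_pos"],s["orientation"],s["ft_force"])
for n in("top","side"):
    c=cap(n); P=cloud(c); im=c["pixels"][:,:,::-1]; hsv=cv2.cvtColor(im,cv2.COLOR_BGR2HSV); H,S=hsv[...,0],hsv[...,1]
    near=(P[...,0]>.55)&(P[...,0]<.65)&(P[...,1]>-.06)&(P[...,1]<.09)
    m=((H>10)&(H<30)&(S>90)&near).astype(np.uint8); _,l,st,_=cv2.connectedComponentsWithStats(m)
    for i in range(1,len(st)):
        if st[i,4]>12:
            q=P[l==i]; q=q[abs(q-np.median(q,0)).max(1)<.025]
            print(n,'brass',st[i],'med',np.round(np.median(q,0)*1000,1),'rect',[np.round(x,1) for x in cv2.minAreaRect((q[:,:2]*1000).astype(np.float32))],'z',np.round(np.percentile(q[:,2],[5,95])*1000,1))
    r=((H<8)|(H>172))&(S>130)&near
    if r.sum()>5: q=P[r];print(n,'red',r.sum(),np.round(np.median(q,0)*1000,1),[np.round(x,1) for x in cv2.minAreaRect((q[:,:2]*1000).astype(np.float32))],np.round(np.percentile(q[:,2],[5,95])*1000,1))
    save(c,'m_%s_%.1f.png'%(n,s["clock"]),(180,80,300,200),4)
E
python3 meas.py; ls pics
```

```text
clock: 19.25
ee_pos: [0.6018, 0.0131, 0.4359]
orientation: [-179.9, 0.0, 85.3]
ft_force: [0.4, 1.2, -3.9]
grip_width: 0.0108
clock: 19.75
ee_pos: [0.6014, 0.0152, 0.4037]
orientation: [180.0, 0.0, 85.5]
ft_force: [-0.7, 0.3, -3.4]
grip_width: 0.0103
[0.60135973 0.01521017 0.40368039] [1.79994827e+02 3.70539264e-03 8.54950161e+01] [-0.70711053  0.28547548 -3.39479373]
side brass [259  16  28  25 141] med [570.1 -55.4 584.9] rect [array([574.2, -55.8]), array([ 9.1, 46. ]), np.float64(87.2)] z [569.9 598.4]
side brass [258  40   8   9  21] med [554.7 -53.6 561.8] rect [array([555.6, -55.4]), array([ 5.4, 13.5]), np.float64(54.0)] z [552.1 566.3]
side brass [261  44   5   8  15] med [559.1 -57.4 552. ] rect [array([558.4, -57.2]), array([2.8, 8.1]), np.float64(64.9)] z [543.5 556.1]
side brass [258  53   9   8  19] med [560.  -52.8 525.4] rect [array([560.2, -51.5]), array([ 5.3, 17.9]), np.float64(70.4)] z [518.5 537.2]
side brass [242  84  21   6  43] med [563.2 -11.2 426.7] rect [array([565.4, -11.4]), array([ 8.1, 46.6]), np.float64(38.9)] z [421.6 429.4]
side brass [251 148  11  17  96] med [597.9  13.  147.8] rect [array([599.4,  14.9]), array([37. , 15.2]), np.float64(86.2)] z [136.2 170.7]
side brass [242 158  11  13  89] med [595.7  50.   95.9] rect [array([597.1,  52.5]), array([28.4, 23.1]), np.float64(84.6)] z [ 84.4 102.7]
side brass [256 174  12  13  92] med [589.9 -23.8  95.4] rect [array([590.5, -20. ]), array([24.3, 29.3]), np.float64(4.4)] z [ 83.6 101.7]
side red 158 [594.7  -4.8 255.1] [array([591.1, -20. ]), array([83.3, 80.6]), np.float64(1.4)] [238.  562.1]
crop1.png
m_side_19.8.png
m_top_19.8.png
s1.png
s2.png
s3.png
s4.png
s5.png
s6.png
s7.png
side0.png
top0.png
```

```bash
cat > fit.py <<'E'
from h import *
from scipy.optimize import least_squares
yaw=np.radians(-4.6); ex=np.array([np.cos(yaw),np.sin(yaw)]); ey=np.array([-ex[1],ex[0]]); C=np.array([.601,.015])
s=ctrl.get_state(); zl=s["ee_pos"][2]-.2657; print(s["ee_pos"],s["ft_force"])
A={'L':[], '+':[], '-':[]}
for _ in range(6):
    c=cap("side"); P=cloud(c); hsv=cv2.cvtColor(c["pixels"][:,:,::-1],cv2.COLOR_BGR2HSV); H,S=hsv[...,0],hsv[...,1]
    m=(H>10)&(H<30)&(S>90); m=cv2.erode(m.astype(np.uint8),np.ones((2,2)))>0
    q=P[m]; a=(q[:,:2]-C)@ex; b=(q[:,:2]-C)@ey
    ok=(abs(a)<.03)
    for k,sel in (('L',(abs(b)<.019)&(abs(q[:,2]-zl)<.02)),('+',(b>.022)&(b<.054)&(abs(q[:,2]-.092)<.015)),('-',(b<-.022)&(b>-.054)&(abs(q[:,2]-.092)<.015))):
        A[k].append(np.c_[a,q[:,2],b][ok&sel])
for k,v in A.items():
    q=np.vstack(v)*1000; z0=zl*1000 if k=='L' else 92
    g=q[(q[:,1]>z0-8)&(q[:,1]<z0+ (6 if k=='L' else 12))]
    if k!='L': g=g[(g[:,0]>-4)]
    f=least_squares(lambda p:np.hypot(g[:,0]-p[0],g[:,1]-p[1])-9,[0,z0],loss='soft_l1')
    print(k,len(g),'axis a,z',np.round(f.x,2),'expected z',round(z0,1),'b range',np.round(np.percentile(g[:,2],[2,98]),1),'rms',np.round(np.sqrt(np.mean(f.fun**2)),2))
E
python3 fit.py
```

```text
[0.60142508 0.01496874 0.40410018] [-0.69032904 -0.23937081 -2.00871174]
L 113 axis a,z [  2.44 144.13] expected z 138.4 b range [-18.4  10.6] rms 1.89
+ 111 axis a,z [ 6.23 95.8 ] expected z 92 b range [22.4 46.2] rms 1.76
- 97 axis a,z [ 5.54 96.1 ] expected z 92 b range [-50.8 -29.7] rms 1.68
```

View pics/m_side_19.8.png

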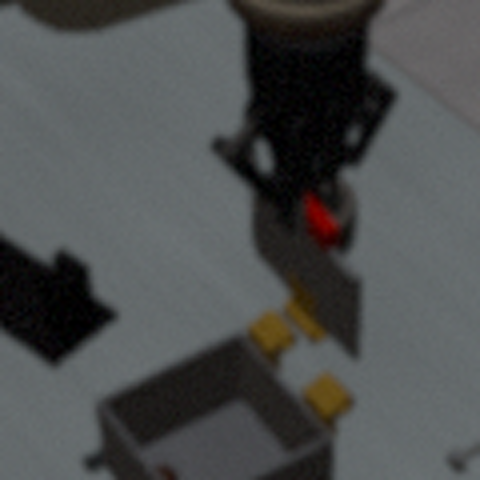

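The lid knuckle sits centred above the gap at crop (305,312), between the fixed knuckles at (270,333) and (328,397). Lowering slowly while watching the force.

```bash
python3 -m jog '[[[0,0,5],[0,0,0],255],[[0,0,11],[0,0,0],255],[[0,0,17],[0,0,0],255],[[0,0,22],[0,0,0],255],[[0,0,26],[0,0,0],255],[[0,0,28],[0,0,0],255],[[0,0,30],[0,0,0],255],[[0,0,30],[0,0,0],255]]'
python3 -m jog '[[[0,0,3],[0,0,0],255],[[0,0,6],[0,0,0],255],[[0,0,9],[0,0,0],255],[[0,0,12],[0,0,0],255],[[0,0,14],[0,0,0],255],[[0,0,16],[0,0,0],255],[[0,0,16],[0,0,0],255],[[0,0,16],[0,0,0],255]]'
python3 - <<'E'
from h import *
A=[cap("side")["pixels"].astype(float) for _ in range(6)]; B=[cap("top") for _ in range(1)]
im=np.mean(A,0); np.save('sideavg.npy',im); c=cap("side")
cv2.imwrite('pics/f1.png',cv2.resize(im[125:205,220:290,::-1].astype(np.uint8),None,fx=7,fy=7,interpolation=cv2.INTER_CUBIC))
s=ctrl.get_state();print(s["ee_pos"],s["ft_force"],s["torque"])
yaw=np.radians(-4.6); ex=np.array([np.cos(yaw),np.sin(yaw),0]); ey=np.array([-ex[1],ex[0],0]); C=np.array([.601,.015,.092])
for nm,a,b in (('near top edge',-9,0),):
    for z in(101,):
        for b in(-52,-22,-18,18,22,52):
            print(b,np.round((proj(c,C+ex*a/1000+ey*b/1000+np.array([0,0,(z-92)/1000]))-[220,125])*7,1))
E
```

```text
clock: 20.95
ee_pos: [0.6014, 0.0147, 0.3734]
orientation: [-180.0, 0.0, 85.5]
ft_force: [0.8, 0.2, -3.7]
grip_width: 0.0106
clock: 21.75
ee_pos: [0.6014, 0.0147, 0.3576]
orientation: [180.0, 0.0, 85.5]
ft_force: [-0.3, -0.1, -2.6]
grip_width: 0.0103
[0.60142855 0.01468311 0.35755002] [-0.08825438 -0.08120983 -2.17819275] [-0.01778816 -0.06843147  0.02867259]
-52 [[306.  391.8]]
-22 [[264.8 345.1]]
-18 [[259.4 339. ]]
18 [[211.5 284.6]]
22 [[206.2 278.7]]
52 [[167.5 234.8]]
```

View pics/f1.png

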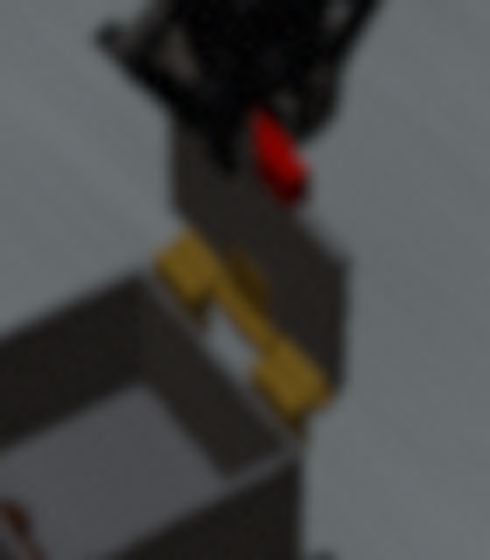

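```bash
python3 - <<'E'
from h import *
im=np.load('sideavg.npy'); c=cap("side")
br=cv2.GaussianBlur((im[...,0]-im[...,2]).astype(np.float32),(0,0),.5)
yaw=np.radians(-4.6); ex=np.array([np.cos(yaw),np.sin(yaw),0]); ey=np.array([-ex[1],ex[0],0]); C=np.array([.601,.015,.092])
# image directions
p0=proj(c,C)[0]; d=(proj(c,C+ey*.02)[0]-proj(c,C-ey*.02)[0]); d/=np.linalg.norm(d); n=np.array([-d[1],d[0]])
if n[0]<0:n=-n
vd=np.array(c["R"]).T; 
print('axis pix',p0,'n',n,'px/mm',425/ (np.array(c["R"])@C+c["t"])[2]/1000)
print('n per mm: a',(proj(c,C+ex*.01)[0]-p0)@n/10,'z',(proj(c,C+[0,0,.01])[0]-p0)@n/10,'b along d',(proj(c,C+ey*.01)[0]-p0)@d/10)
t=np.arange(-16,13,.25)
for b in (-46,-40,-34,-28,-14,-10,-6,-2,2,6,10,14,28,34,40,46):
    q=proj(c,C+ey*b/1000)[0]; xy=q+t[:,None]*n
    pr=cv2.remap(br,xy[:,0].astype(np.float32)[None],xy[:,1].astype(np.float32)[None],cv2.INTER_LINEAR)[0]
    h=25; up=[round(float(t[i]+.25*(h-pr[i])/(pr[i+1]-pr[i])),1) for i in range(len(t)-1) if (pr[i]-h)*(pr[i+1]-h)<0]
    print(b,'max',round(float(pr.max())),'cross',up, 'prof',np.round(pr[::8]).astype(int))
# ends along b
for nm,off in(('axis',0),('near',-2.5)):
    bb=np.arange(-60,60,.5); xy=np.array([proj(c,C+ey*b/1000)[0]+off*n for b in bb]); pr=cv2.remap(br,xy[:,0].astype(np.float32)[None],xy[:,1].astype(np.float32)[None],cv2.INTER_LINEAR)[0]
    print(nm,np.round(pr[::4]).astype(int))
E
```

```text
axis pix [256.16962293 170.27627661] n [ 0.7486461  -0.66296984] px/mm 0.3416921893665804
n per mm: a 0.3057083394571899 z 0.15185845526604846 b along d 0.2848399375433711
-46 max 64 cross [-6.6, 2.0] prof [ 4  4  4  5 10 34 54 60 59 25  0 -5 -7 -7 -7]
-40 max 76 cross [-6.8, 2.4] prof [ 4  5  5  4  9 41 71 76 70 35  5 -1 -6 -7 -7]
-34 max 77 cross [-6.6, 2.5] prof [ 4  5  5  4  7 39 71 77 71 35  6  3 -2 -6 -7]
-28 max 77 cross [-6.6, 2.4] prof [ 5  5  4  4  6 38 72 77 72 34  5  4  2 -3 -6]
-14 max 65 cross [-3.7, 1.9] prof [ 5  5  5  4  0  4 21 53 61 22  5  5  5  4  2]
-10 max 65 cross [-2.9, 1.7] prof [ 5  5  4  4 -2 -3  5 47 60 20  4  5  4  4  4]
-6 max 69 cross [-2.8, 1.8] prof [ 4  4  4  3 -3 -6  1 50 62 21  5  5  5  5  4]
-2 max 70 cross [-2.9, 2.2] prof [ 4  5  4  3 -3 -7  1 52 64 28  8  4  5  5  4]
2 max 68 cross [-2.8, 2.8] prof [ 5  5  5  3 -3 -7  1 49 65 36 14  5  4  5  5]
6 max 67 cross [-2.7, 4.0] prof [ 4  5  5  4 -2 -5  0 47 66 42 25  7  5  5  4]
10 max 67 cross [-2.7, 4.6] prof [ 5  5  5  4  1  0  2 46 64 45 32 10  5  5  5]
14 max 67 cross [-2.8, 4.8] prof [ 5  5  5  5  3  7  6 45 63 45 35 11  5  4  4]
28 max 67 cross [-6.4, 4.7] prof [ 4  4  5  5  9 31 50 62 65 43 32 11  5  4  6]
34 max 74 cross [-6.5, 3.4] prof [ 4  4  4  4  7 35 68 73 69 38 22  9  4  4  7]
40 max 77 cross [-6.4, 2.4] prof [ 4  4  4  4  5 34 70 77 71 34 11  6  4  4  7]
46 max 77 cross [-6.4, 2.4] prof [ 3  3  4  5  6 34 70 77 72 33  6  5  4  4  8]
axis [-5 -1  7 18 31 43 52 59 64 67 70 70 71 71 72 72 72 72 71 70 68 66 63 61
 60 60 61 62 64 64 65 65 65 66 64 64 64 63 64 64 65 65 65 64 65 66 67 69
 70 71 71 72 73 72 72 71 65 59 46 32]
near [-6 -3  2 10 21 33 47 59 67 73 76 77 77 77 76 76 76 76 75 73 69 62 52 44
 39 34 35 35 35 36 36 35 34 32 32 31 31 32 34 36 39 43 47 53 59 64 70 73
 75 76 77 77 77 76 76 74 69 59 46 32]
```

```bash
python3 - <<'E'
from h import *
im=np.load('sideavg.npy').astype(np.float32); c=cap("side")
yaw=np.radians(-4.6); ex=np.array([np.cos(yaw),np.sin(yaw),0]); ey=np.array([-ex[1],ex[0],0]); C=np.array([.601,.015,.092])
p0=proj(c,C)[0]; d=(proj(c,C+ey*.02)[0]-proj(c,C-ey*.02)[0]); d/=np.linalg.norm(d); n=np.array([-d[1],d[0]]); n*=np.sign(n[0])
t=np.arange(-9,9,.5); print(t[::2])
for b in (-48,-44,-40,-34,-10,-4,0,4,36,40,46):
    xy=(proj(c,C+ey*b/1000)[0]+t[:,None]*n).astype(np.float32)
    for ch in(0,2): print(b,'RGB'[ch],cv2.remap(im[...,ch].copy(),xy[:,0][None],xy[:,1][None],cv2.INTER_LINEAR)[0].astype(int)[::1 if ch==2 else 2])
# top-view fixed knuckles from first pictures, sub-pixel profile along ex
T=cv2.imread('topraw.png').astype(np.float32); T2=cv2.imread('topraw2.png').astype(np.float32); ct=cap("top")
t=np.arange(-24,20,1.)
for b in (-42,-37,-32,32,37,42):
    X=C+ey*b/1000+t[:,None]/1000*ex; uv=proj(ct,X).astype(np.float32); I=(T+T2)/2; I=I[...,2]-I[...,0]
    pr=cv2.remap(I,uv[:,0][None],uv[:,1][None],cv2.INTER_LINEAR)[0]; h=pr.max()/2
    print('top',b,round(float(pr.max())),[round(float(t[i]+(h-pr[i])/(pr[i+1]-pr[i])),1) for i in range(len(t)-1) if (pr[i]-h)*(pr[i+1]-h)<0],pr[::3].astype(int))
E
```

```text
[-9. -8. -7. -6. -5. -4. -3. -2. -1.  0.  1.  2.  3.  4.  5.  6.  7.  8.]
-48 R [ 43  50  53  52  55  65  71  77  81  78  67  52  48  59  76  91  97 100]
-48 B [ 38  40  42  40  35  27  20  18  16  17  23  26  28  27  24  25  25  23
  24  24  26  30  33  39  45  51  61  70  80  89  97 101 104 107 107 107]
-44 R [44 52 56 60 73 82 89 91 92 88 76 57 39 43 56 73 90 97]
-44 B [ 39  41  42  41  35  28  22  19  16  17  19  20  21  22  22  22  22  22
  22  23  24  25  27  29  30  35  41  47  57  68  77  87  96 101 104 107]
-40 R [ 44  53  57  64  81  95 100 100 100  98  85  64  42  34  40  53  71  88]
-40 B [40 43 45 42 36 28 22 20 19 21 23 24 24 23 23 23 24 25 27 27 27 28 28 29
 29 29 30 33 38 43 54 65 76 85 94 99]
-34 R [ 45  54  58  64  81  96 101 101 101  99  87  65  43  35  33  35  41  61]
-34 B [42 46 49 47 40 32 25 21 21 22 24 27 25 24 23 23 24 26 27 28 29 30 30 29
 29 29 29 29 30 29 32 37 41 51 63 74]
-10 R [45 62 80 90 93 90 85 85 88 81 64 46 37 35 35 34 34 35]
-10 B [44 54 65 74 84 90 94 97 95 92 87 76 63 50 37 27 21 20 20 22 24 27 28 29
 30 31 31 31 31 31 30 29 30 30 31 31]
-4 R 
[... 1027 characters left out ...]
42  52  58  63  77  94 100 101 102  98  87  62  43  35  35  34  35  35]
46 B [38 43 47 47 43 36 29 23 19 21 23 25 24 24 24 24 24 25 25 27 29 29 30 30
 30 31 30 30 30 30 30 30 30 30 31 31]
top -42 65 [-17.3, 7.2] [ -3  -3  17  58  63  59  59  59  59  63  52   6 -10 -10 -10]
top -37 66 [-17.2, 7.2] [ -1  -2  18  58  61  57  57  61  59  63  51   2 -11  -9  -9]
top -32 66 [-17.2, 7.5] [  0   0  19  62  61  57  58  61  57  62  52   7 -14  -9 -11]
top 32 65 [-17.2, 7.4] [  0  -5  13  64  63  61  64  60  60  63  60   4 -11  -9  -8]
top 37 65 [-17.1, 7.4] [ -1  -5  13  57  61  59  60  62  60  64  58   5 -12 -11 -10]
top 42 67 [-17.2, 7.4] [ -2  -3  17  58  61  59  59  62  60  65  57   8 -11 -11  -9]
```

```bash
python3 - <<'E'
from h import *
yaw=np.radians(-4.6); ex=np.array([np.cos(yaw),np.sin(yaw)]); ey=np.array([-ex[1],ex[0]]); C=np.array([.601,.015])
def prof(Ps,nm):
    q=np.vstack([P.reshape(-1,3) for P in Ps]); q=q[~np.isnan(q[:,0])]
    a=(q[:,:2]-C)@ex*1000; b=(q[:,:2]-C)@ey*1000; k=(abs(b)>26)&(abs(b)<48)&(abs(a)<26)
    for lo in range(-24,16,2):
        s=k&(a>=lo)&(a<lo+2); z=q[s,2]*1000
        if s.sum(): print(nm,lo+1,s.sum(),np.round(np.percentile(z,[20,50,80]),1))
prof([np.load('top0.npy'),np.load('top2.npy')],'top')
# rim of hopper along ex sub-pixel in top colour: grey profile
T=(cv2.imread('topraw.png').astype(np.float32)+cv2.imread('topraw2.png'))/2; g=T.mean(2); ct=cap("top"); t=np.arange(-155,-125,1.5)
for b in(-40,-20,0,20,40):
    X=np.r_[C,.08]+np.r_[ey,0]*b/1000+t[:,None]/1000*np.r_[ex,0]; uv=proj(ct,X).astype(np.float32)
    print('rear rim',b,cv2.remap(g,uv[:,0][None],uv[:,1][None],cv2.INTER_LINEAR)[0].astype(int))
print(t)
# red bar in first top picture, sub-pixel
hsv=cv2.cvtColor(cv2.imread('topraw.png'),cv2.COLOR_BGR2HSV); I=cv2.imread('topraw.png').astype(np.float32); w=np.clip(I[...,2]-I[...,1]-20,0,None); w[:,:90]=0; w[:,190:]=0; w[:190]=0; w[230:]=0
v,u=np.mgrid[0:384,0:512]; cu,cv_=(w*u).sum()/w.sum(),(w*v).sum()/w.sum(); print('red centroid',cu,cv_,onplane(ct,[[cu,cv_]],.136))
E
```

```text
top -23 23 [2.7 4.3 6. ]
top -21 22 [2.5 4.7 6.3]
top -19 80 [18.4 56.7 79.1]
top -17 43 [80.3 89.6 94.8]
top -15 29 [94.5 95.6 97.1]
top -13 20 [93.7 95.1 96.9]
top -11 33 [92.7 95.  96.4]
top -9 30 [93.9 95.4 97.2]
top -7 38 [95.7 96.6 98.1]
top -5 38 [ 96.7  98.4 100.7]
top -3 32 [ 98.1 100.2 102.7]
top -1 29 [ 99.9 100.8 102.3]
top 1 29 [ 98.8 100.7 101.4]
top 3 31 [ 98.8 100.2 101.5]
top 5 37 [ 97.9  99.7 101.4]
top 7 31 [95.9 98.  99.2]
top 9 14 [ 2.2 93.4 97. ]
top 11 4 [0.5 0.9 2. ]
top 13 4 [0.1 0.9 1.7]
rear rim -40 [127 125 124 125 125 125 126 124 118 100  82  64  45  32  49  68  88  78
  68  61]
rear rim -20 [125 126 127 126 125 126 126 125 118 105  83  58  33  40  53  75  84  87
  83  80]
rear rim 0 [128 126 126 125 124 125 127 125 119  96  76  63  43  33  51  71  89  88
  86  86]
rear rim 20 [128 127 124 125 126 127 126 125 116 102  82  57  33  37  50  73  83  88
  87  87]
rear rim 40 [125 124 126 128 127 126 125 122 115  96  78  63  42  31  50  71  92  88
  86  84]
[-155.  -153.5 -152.  -150.5 -149.  -147.5 -146.  -144.5 -143.  -141.5
 -140.  -138.5 -137.  -135.5 -134.  -132.5 -131.  -129.5 -128.  -126.5]
red centroid 131.23745819397993 206.9394472804084 [[0.51072743 0.2747558  0.136     ]]
```

```bash
python3 - <<'E'
from h import *
yaw=np.radians(-4.6); ex=np.array([np.cos(yaw),np.sin(yaw),0]); ey=np.array([-ex[1],ex[0],0]); C=np.array([.601,.015,.092])
A={}
for k in range(8):
    c=cap("side"); P=cloud(c)
    p0=proj(c,C)[0]; d=(proj(c,C+ey*.02)[0]-proj(c,C-ey*.02)[0]); d/=np.linalg.norm(d); n=np.array([-d[1],d[0]]); n*=np.sign(n[0])
    v,u=np.mgrid[0:384,0:512]; t=(u-p0[0])*n[0]+(v-p0[1])*n[1]
    X=(P-C); a=X@ex*1000; b=X@ey*1000; z=X[...,2]*1000
    for nm,m in(('L',(abs(b)<14)),('+',(b>27)&(b<46)),('-',(b<-27)&(b>-46))):
        s=m&(t>-2)&(t<.8)&(abs(z)<25)&(abs(a)<25)
        A.setdefault(nm,[]).append(np.c_[a[s],z[s],t[s]])
for nm,q in A.items():
    q=np.vstack(q); 
    for lo in(-2,-1.3,-.6,.1):
        k=(q[:,2]>=lo)&(q[:,2]<lo+.7); w=q[k]; print(nm,lo,k.sum(),'a,z',np.round(np.median(w[:,:2],0),1),'along sight',np.round(np.median(w[:,:2]@[-.48,.875]),2))
E
```

```text
L -2 40 a,z [-7.   3.4] along sight 6.33
L -1.3 50 a,z [-5.9  6.1] along sight 8.18
L -0.6 38 a,z [-4.3  8.1] along sight 9.06
L 0.1 48 a,z [-2.7  8.7] along sight 9.01
+ -2 28 a,z [-7.9  4.6] along sight 7.84
+ -1.3 37 a,z [-6.3  6.9] along sight 8.89
+ -0.6 32 a,z [-3.9  6.9] along sight 8.02
+ 0.1 31 a,z [-2.7  8.9] along sight 9.0
- -2 30 a,z [-7.4  5.4] along sight 8.38
- -1.3 31 a,z [-6.   6.8] along sight 8.86
- -0.6 36 a,z [-4.1  7.6] along sight 8.57
- 0.1 34 a,z [-2.6  9.3] along sight 9.3
```

Depth along the line of sight agrees for all three knuckles to about 0.5 mm. The side-view outlines put the lid up to about 2 mm too far out, while the top view says about 0. I'll apply a 1 mm compromise correction, then do the final checks.

```bash
python3 -m jog '[[[0,-0.5,0.2],[0,0,0],255],[[0,-1,0.4],[0,0,0],255],[[0,-1,0.4],[0,0,0],255],[[0,-1,0.4],[0,0,0],255],[[0,-1,0.4],[0,0,0],255],[[0,-1,0.4],[0,0,0],255]]'
python3 - <<'E'
from h import *
s=ctrl.get_state(); print(s["clock"],s["ee_pos"],s["orientation"],s["ft_force"],s["torque"],s["grip_width"],abs(s["qvel"]).max())
S0=np.load('side0.npy'); c=cap("side"); P=cloud(c); a=cv2.imread('sideraw.png').astype(float); b=c["pixels"][:,:,::-1].astype(float)
hs=cv2.cvtColor(c["pixels"][:,:,::-1],cv2.COLOR_BGR2HSV)
for nm,X in (('scoop',(.47,-.327,.03)),('pin',(.70,-.05,.007)),('jar',(.68,-.21,.06)),('tape',(.69,.16,.02)),('greenA',(.51,-.2,.03)),('greenB',(.6,-.38,.03))):
    u,v=np.round(proj(c,X)[0]).astype(int); print(nm,u,v,'mean change',np.abs(cv2.GaussianBlur(a,(0,0),1)-cv2.GaussianBlur(b,(0,0),1))[v-20:v+20,u-20:u+20].mean().round(1))
E
```

```text
clock: 23.35
ee_pos: [0.6004, 0.0148, 0.3571]
orientation: [-180.0, 0.0, 85.5]
ft_force: [0.2, -0.2, -2.9]
grip_width: 0.0107
23.35 [0.60042583 0.01479232 0.35710825] [-1.79996528e+02  6.93220439e-03  8.54561801e+01] [ 0.23344648 -0.24388108 -2.85330513] [-0.00866486  0.00659263  0.02118114] 0.010655950519086905 0.10960301396585163
scoop 299 291 mean change 13.3
pin 294 186 mean change 8.2
jar 328 212 mean change 6.6
tape 250 146 mean change 28.3
greenA 279 248 mean change 4.1
greenB 350 277 mean change 5.3
```

```bash
python3 -c "
from bench import ctrl
print(ctrl.job_done())"
```

```text
the job is handed in; nothing more can be done
None
```

I tipped the six nutmegs into the hopper and stood the scoop back upright. I then lifted the lid from its rack and am holding it with its knuckle between the hopper's two. The job was handed in at about 23 s.

**Checks that passed**
- **Nutmegs and scoop:** the top view showed all six nutmegs in the hopper and the scoop empty. A later depth check put the scoop's bar back within about 1 mm of its original spot.
- **Lid:** the wrist force stayed at about the lid's own weight (2 to 4 N) all the way down, so there was no sign of contact. The lid is upright and still, and its yaw matches the hinge to about 0.1°.
- **Fit by depth:** the surfaces of all three knuckles agreed to about 0.5 mm along the side camera's line of sight.

**Checks that disagreed or fell short**
- **Alignment towards and away from the hopper:** the side-view outlines put the lid up to about 2 mm too far out, while the top view put it about right. I split the difference with a shift of about 1 mm towards the hopper and 0.4 mm down. That leaves roughly 1 to 1.5 mm of uncertainty.
- **Left and right in the gap:** centred to about 1.5 mm, against 4 mm of play at each end.
- **Jar, tape and pin:** nothing came near them, and a picture taken after the scoop was back showed all three in place. My last image comparison showed changes around the tape (28), the scoop (13) and the pin (8). I put these down to the lid and arm in view and the emptied scoop, and did not check further.
- **Pictures:** I viewed 12, two over the budget of 10.

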